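# Turn the art caddy's scissors to the front and hold it still

### The job

A child wants the scissors: turn the revolving art caddy, which has a wooden T-handle on top, until the jar with the scissors faces squarely to the front, the side of its base that has the little tray. Finish while holding the caddy by its T-handle: do not let go, but keep the turntable still so that the scissors can be taken. Leave all six jars standing in their places and do not disturb the mug, the glue bottle and the basket beside the caddy.

Things in the scene. Friction and masses are not known exactly. Their poses are not given: they have to be found in the camera images.
- plinth: fixed plywood base of the caddy, 310 x 310 mm square, its top 18 mm above the table, with a 66 mm deep shallow tray along its front edge (an eraser and a pencil lie in it; tray walls up to 42 mm above the table). Origin: on the table, on the vertical turning axis of the caddy. Its own -x axis points to the front (the tray side), which looks roughly towards the robot (turned up to 30 degrees either way), z up: the horizontal line from the origin along -x is the front line
- handle: wooden T-handle, the highest part of the caddy, fixed to the turntable by a 16 mm steel post: a straight bar 100 mm long, 18 mm wide, 24 mm high, level. Origin: middle of the bar, on the turning axis, 255 mm above the table. Its y axis lies along the bar, z up. It turns with the turntable, any number of turns either way
- turntable (a joint): turn of the caddy's turntable (plywood disc of 260 mm with a low rim and six radial dividers that make six jar places) since the start, rad; grows counterclockwise seen from above; no stops, runs easily on its bearing (friction about 0.03 N m, a little more when turned faster)
- scissors_jar: white plastic jar, diameter 74 mm, 95 mm high, with two pairs of children's scissors in it, points down: the black finger loops stand up to 50 mm above its rim. Origin: centre of its underside, 42 mm above the table. Loose in one of the six places of the turntable, its centre about 85 mm from the turning axis, with 2 to 4 mm of play; never at the front at the start
- brush_jar: like the scissors jar, but with three wooden paint brushes, bristles up (up to 155 mm above its underside). Origin: centre of its underside
- pencil_jar: like the scissors jar, but with five wooden pencils, points up (up to 157 mm above its underside). Origin: centre of its underside
- glue_jar: like the scissors jar, but with three fat glue sticks (up to 122 mm above its underside). Origin: centre of its underside
- ruler_jar: like the scissors jar, but with three flat rulers (up to 150 mm above its underside). Origin: centre of its underside
- empty_jar: the same jar with nothing in it. Origin: centre of its underside
- mug: white mug, diameter 80 mm, 92 mm high, standing on the table left of the caddy; leave it alone. Origin: centre of its underside
- glue_bottle: white bottle, diameter 52 mm, 150 mm high, standing on the table beyond and left of the caddy; leave it alone. Origin: centre of its underside
- basket: open white plastic basket, 130 x 190 x 60 mm, with wooden building blocks in it, on the table right of the caddy; leave it alone. Origin: centre of its underside
Not all that is in view belongs to the job. Leave any pink or purple look-alike of the empty_jar alone.

How it is judged:
By the outcome, as a careful person would: the job done as asked, in the order asked, and still so for the second after the job is handed in, while the arm keeps its last pose, push and grip.
It also fails if it takes over 72 s, if anything falls off the work surface, if the arm or the gripper's body presses on something with over 40 N, if the wrist force passes 120 N, or if a joint passes its speed limit or range.

### The arm

A 6-joint arm with a two-finger parallel gripper is mounted at the origin on the work surface. World frame = base frame: x ahead of the robot, y to its left, z up, the work surface at z = 0. Lengths are in m, angles in rad, forces in N, time in s.
With the tool pointing down it reaches from about 0.375 to 0.975 m from the base axis. Payload 3.8 kg.
Tool frame: the origin (TCP) lies between the finger pads; the fingertips stand 22 mm ahead of it and the grasp point (between the pads) lies 3 mm ahead of it; z points along the fingers, y is the direction in which the jaws open and shut (so a half turn about z gives the same grasp; the last joint's range is limited). The gripper opens to 85 mm and grips with 20 to 120 N. Pads are 22 mm wide; open, the fingers measure 114 mm over their backs; the gripper's body (76 mm by 85 mm) begins 54 mm behind the grasp point. The pads swing forward as they close: fully open they stand 13 mm farther back than shut.
Start: joints at [-1.26, 0.264, 1.604, -0, 1.274, -0.037], TCP at [0.23, -0.635, 0.253] pointing down, gripper open.
Joint ranges: [-2.63, 2.63], [-0.94, 2.18], [0.31, 2.57], [-1.31, 4.45], [0, 2.66], [-2.55, 2.55]. Speed limits (rad/s): [2.57, 2.57, 3.14, 3.14, 3.14, 3.14].

### API

Orientations are given as a rotation vector (axis times angle).
In Python, from workcell import * gives the robot as it stands.
- The arm moves only by the tool step_arm, never from a script. Its argument "motion" is a list that holds one entry, the list of rows, each a list of 7 numbers: the finger opening in m, from 0 to 0.0854, then the shift along the world's x, y, z in m, then the turn, a rotation vector about the world's x, y, z in degrees. A call has exactly 8 rows; each row is the pose to reach, as a shift and turn from the pose measured when the call began; what a row does not reach only later rows make up. A row lasts 1/8 s, in which the tool goes at most 62.5 mm and 10.7 degrees, less where a joint would pass 70% of its speed; a pose out of reach is approached as far as the arm can. A call with a gripper value outside its range is refused whole. The fingers move at their own pace and stop on an object; "newtons" is the grip in N (left out, the last holds). Time passes only in rows, so rows that repeat a pose let the fingers close, or fill a call up. It gives the time, the measured TCP pose, the force and the opening at its end, in the units of the state.
- read_state(): the state, without advancing time (a new reading comes with each control period).
- read_camera(name): name is "side" or "top"; returns (picture, depth): 420x560x3 uint8, blue, green, red; 420x560 float32, m along the optical axis (not along the pixel's ray), 0 where there is no reading.
- get_calibration(name): a dict with "K" (3x3 intrinsics, pixels), "dist_coeffs" ([k1, k2, p1, p2, k3] as OpenCV has them; the pictures are not rectified), "world_from_camera" (4x4, takes a point from camera to world coordinates). Camera axes: x right, y down, z forward; pixel columns grow to the right and rows downward; lengths in m; the calibration is good to about 2 mm. A picture is of the moment at which its call begins. get_calibration takes no time and is no camera call.
- finish_job(): hands the job in, once; it reports no verdict.
Trained networks look in the newest picture that a camera, given by its name, has taken for a name from the list of things; names that differ only in an ending like _2 or _b are one class to them, and where a whole thing is asked for, a point or a joint stands for the part that bears it (a point fixed in the world has none). Each returns a list of dicts, best first, with "score" (0 to 1); they miss things now and then, are a little off and sometimes report something else, mostly with a low value. They report only what shows in the picture. A call takes as long as a camera call. They do not tell look-alikes from the thing itself.
- spot_in(camera, thing): "xyz" ([x, y, z] in m, in the coordinates of the camera as it stood for that picture, good to about 4 mm: the middle of the surface that is visible of it).
- regions_of(camera, thing): "region" (420x560 bool, what is visible of it).
The state is a dict: "time": time; "q": joint angles; "joint_vel": joint speeds; "joint_torque": joint torques, N m; "tool_pos": TCP position; "tcp_rot": TCP orientation; "wrist_force": force on the tool from outside, world axes, zero at the start; "torque": the same for the moment, N m; "width": opening from 0.0 (shut) to 1.0 (fully open).
Only numpy, scipy, OpenCV 4.12 (cv2) and the standard library are available. Lean on these libraries where they do the work, as an engineer would, in place of code of your own. Each camera call takes 0.05 s, during which the arm holds its last target. There are 200 camera calls.

## Working session

There is one attempt and no reset: what is moved stays moved. The work goes in short steps, Python scripts to look and compute and a tool call to move; the robot and the scene stay as the last step left them, time stands still between calls to the robot, and variables do not carry over. Pictures are saved under pics/ and viewed, on a budget of 10 in all, crops included, one or two more only if the job needs it, and the job is handed in when it is done.

Besides the shell and the picture viewer there is one more tool, called after "Emit:" in YAML: its name, and indented under it one key for each argument. step_arm: Moves the arm, as the interface text tells. Its arguments: {"type":"object","properties":{"motion":{"type":"array"},"newtons":{"type":"number"}},"required":["motion"]}

```bash
mkdir -p pics; cat > h.py <<'E'
from workcell import *
import numpy as np, cv2
def w(cam,p):
    T=np.array(get_calibration(cam)["world_from_camera"]); return T[:3,:3]@np.array(p)+T[:3,3]
def cloud(cam,depth):
    c=get_calibration(cam); K=np.array(c["K"]); d=np.array(c["dist_coeffs"],float)
    v,u=np.mgrid[:420,:560]
    n=cv2.undistortPoints(np.stack([u,v],-1).reshape(-1,1,2).astype(np.float64),K,d).reshape(420,560,2)
    P=np.dstack([n*depth[...,None],depth]); T=np.array(c["world_from_camera"])
    X=P@T[:3,:3].T+T[:3,3]; X[depth<=0]=np.nan
    return X
E
python3 - <<'E'
from h import *
ims=[]
for c in ["top","side"]:
    im,d=read_camera(c); cv2.imwrite(f"pics/{c}1.png",im); np.save(f"{c}1.npy",cloud(c,d))
    for t in ["plinth","handle","scissors_jar","empty_jar","mug","glue_bottle","basket","brush_jar","pencil_jar","glue_jar","ruler_jar"]:
        r=spot_in(c,t); print(c,t,[(np.round(w(c,x["xyz"]),3).tolist(),round(x["score"],2)) for x in r[:3]])
print(read_state())
E
```

```text
top plinth [([0.476, -0.075, 0.023], 0.74), ([0.594, 0.179, 0.032], 0.51)]
top handle [([0.594, -0.117, 0.268], 0.69)]
top scissors_jar [([0.606, -0.026, 0.118], 0.56)]
top empty_jar [([0.413, 0.188, 0.06], 0.78), ([0.502, 0.285, 0.061], 0.73), ([0.667, -0.167, 0.112], 0.35)]
top mug [([0.594, 0.18, 0.032], 0.83)]
top glue_bottle [([0.69, 0.091, 0.098], 0.85)]
top basket [([0.445, -0.368, 0.025], 0.98)]
top brush_jar [([0.514, -0.153, 0.1], 0.74), ([0.582, -0.199, 0.113], 0.5), ([0.584, -0.111, 0.056], 0.39)]
top pencil_jar [([0.665, -0.164, 0.111], 0.96), ([0.595, -0.119, 0.268], 0.65)]
top glue_jar [([0.676, -0.079, 0.131], 0.83)]
top ruler_jar [([0.582, -0.205, 0.113], 0.73), ([0.666, -0.167, 0.11], 0.42)]
side plinth [([0.472, -0.023, 0.019], 0.88)]
side handle [([0.602, -0.108, 0.26], 0.69)]
side scissors_jar [([0.606, -0.019, 0.12], 0.67)]
side empty_jar [([0.536, -0.053, 0.101], 0.93), ([0.502, 0.295, 0.056], 0.89), ([0.413, 0.197, 0.063], 0.85)]
side mug [([0.587, 0.171, 0.052], 0.95)]
side glue_bottle [([0.698, 0.107, 0.085], 0.87)]
side basket [([0.441, -0.363, 0.033], 0.79
[... 308 characters left out ...]
 ruler_jar [([0.441, -0.366, 0.034], 0.6)]
{'time': 1.2, 'q': array([-1.25992371e+00,  2.63862639e-01,  1.60398223e+00, -1.27770559e-05,
        1.27369519e+00, -3.68976437e-02]), 'joint_vel': array([-0.00100519,  0.00041253,  0.00061488,  0.00016597, -0.00022998,
       -0.00115218]), 'joint_torque': array([ 7.79710226e-04, -5.15076900e+01, -3.67723811e+01, -1.28627303e-04,
        8.11512182e-04, -1.01458562e-05]), 'tool_pos': array([ 0.23003919, -0.63459739,  0.25331453]), 'tcp_rot': array([ 3.09416357e+00,  5.43524022e-01, -7.72999619e-06]), 'wrist_force': array([ 0.31788791, -0.31250769, -0.05474496]), 'torque': array([-0.07660945, -0.00697384, -0.02495264]), 'width': 1.002223560919941}
```

```bash
python3 - <<'E'
from h import *
X=np.load("top1.npy"); c=np.array([.595,-.115])
m=(X[...,2]>.25)&(X[...,2]<.285)&(np.hypot(X[...,0]-c[0],X[...,1]-c[1])<.08)
P=X[m]; r=cv2.minAreaRect(P[:,:2].astype(np.float32)*1000); print("handle top",r,np.median(P[:,2]),P[:,:2].mean(0),len(P))
Xs=np.load("side1.npy")
for n,Y in (("top",X),("side",Xs)):
  m=(np.abs(Y[...,2]-.018)<.006)&(np.hypot(Y[...,0]-c[0],Y[...,1]-c[1])<.25)
  Q=Y[m]; print(n,"plinth top",len(Q),cv2.minAreaRect(Q[:,:2].astype(np.float32)*1000))
# ortho picture: height rgb from both, 1mm/px
im=cv2.imread("pics/top1.png"); ims=cv2.imread("pics/side1.png")
cv2.imwrite("pics/both.png",cv2.resize(np.vstack([im,ims]),None,fx=.7,fy=.7))
S=600;o=np.zeros((S,S,3),np.uint8); 
for zlo,zhi in ((-.01,.05),):
  for Y,I in ((Xs,ims),(X,im)):
    k=(Y[...,2]>zlo)&(Y[...,2]<zhi)
    for p,cl in zip(Y[k],I[k]):
      u=int((c[1]+.25-p[1])*1200);v=int((c[0]+.25-p[0])*1200)
      if 0<=u<S-1 and 0<=v<S-1:o[v:v+2,u:u+2]=cl
cv2.imwrite("pics/ortho.png",o)
E
```

```text
handle top ((596.4959106445312, -116.3086166381836), (99.76788330078125, 22.751113891601562), 52.44993209838867) 0.2656192647478941 [ 0.59659012 -0.11712997] 357
top plinth top 5952 ((569.4874877929688, -107.2938232421875), (472.20751953125, 419.6907958984375), 83.44648742675781)
side plinth top 4519 ((569.1025390625, -104.85186767578125), (493.94769287109375, 381.23541259765625), 72.05854034423828)
```

View pics/both.png

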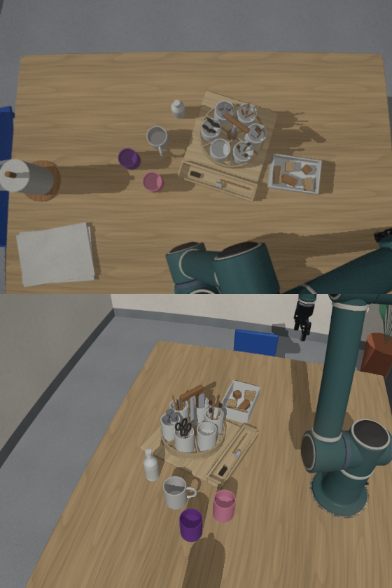

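View pics/ortho.png

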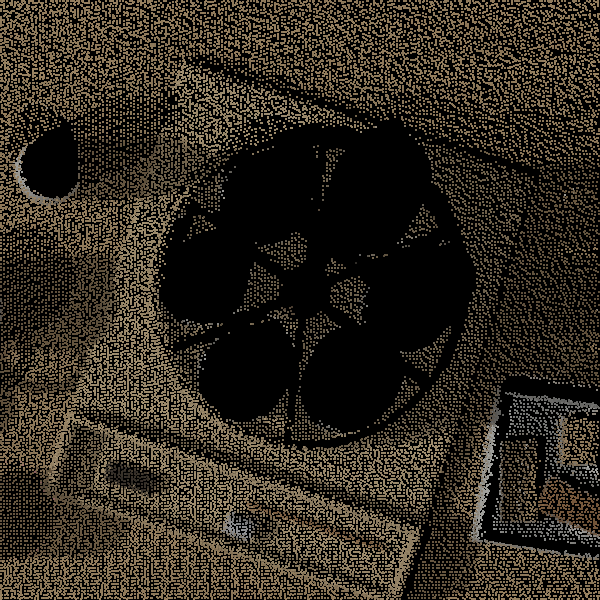

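The top view shows the caddy near (235,130) with the scissors at its left, near (210,128). The tray is at the lower left, along (180,170)–(255,195), so the front is turned about 18°. The mug, bottle and basket stand clear of the handle. Next I'll refine the angles.

```bash
cat > meas.py <<'E'
from h import *
from scipy.optimize import least_squares
def handle(X,c=(.596,-.1165)):
    m=(X[...,2]>.258)&(X[...,2]<.275)&(np.hypot(X[...,0]-c[0],X[...,1]-c[1])<.056)
    P=X[m][:,:2]; r=cv2.minAreaRect((P*1000).astype(np.float32)); b=cv2.boxPoints(r)
    e=max((b[1]-b[0],b[2]-b[1]),key=np.linalg.norm); mu=P.mean(0); v=np.linalg.svd(P-mu)[2][0]
    return np.array(r[0])/1000,mu,np.degrees(np.arctan2(e[1],e[0]))%180,np.degrees(np.arctan2(v[1],v[0]))%180
def rims(X,c,a0):
    # rim ring points near z=.137; fit 6 circles on a regular hexagon w/ fixed r=.036
    m=(np.abs(X[...,2]-.137)<.004)&(np.hypot(X[...,0]-c[0],X[...,1]-c[1])<.135)&(np.hypot(X[...,0]-c[0],X[...,1]-c[1])>.04)
    P=X[m][:,:2]; out=[]
    for k in range(6):
        a=np.radians(a0+60*k); p0=np.array(c)+.085*np.array([np.cos(a),np.sin(a)])
        for _ in range(3):
            d=np.hypot(*(P-p0).T); Q=P[np.abs(d-.0355)<.006]
            if len(Q)<8: break
            p0=least_squares(lambda p:np.hypot(*(Q-p).T)-.0355,p0,loss="soft_l1",f_scale=.002).x
        v=p0-c; out.append((len(Q),np.round(p0,4).tolist(),round(np.hypot(*v)*1000,1),round(np.degrees(np.arctan2(v[1],v[0]))%360,1)))
    return out
E
python3 - <<'E'
from meas import *
T,S=np.load("top1.npy"),np.load("side1.npy")
for X in(T,S):print("handle",*handle(X))
c=np.array([.5965,-.1165])
for n,X in (("t",T),("s",S)):
    print(n,*rims(X,c,84),sep="\n")
# plinth side: top plane vs table edges. fit square to plinth-top mask (z .012-.03)
ang=[]
for X in (T,S):
    z=X[...,2]; D=X[...,:2]-c
    m=(z>.033)&(z<.05)&(np.hypot(D[...,0],D[...,1])<.27)&(X[...,0]<.52)&(X[...,1]>-.26)&(np.hypot(D[...,0],D[...,1])>.135)
    P=X[m][:,:2]; print("traywalls",len(P),cv2.minAreaRect((P*1000).astype(np.float32)))
    # back/left/right edges: in plinth frame, optimise yaw & offset
    m=(z>.011)&(z<.024)&(np.hypot(D[...,0],D[...,1])<.235)
    Q=X[m][:,:2]-c
    best=[]
    for yaw in np.arange(-24,-12,.25):
        t=np.radians(yaw); R=np.array([[np.cos(t),np.sin(t)],[-np.sin(t),np.cos(t)]]); q=Q@R.T
        f=lambda v:np.histogram(v,np.arange(.13,.18,.002))[0]
        hx=f(q[:,0]);hy=f(q[:,1]);hz=f(-q[:,1])
        best.append([yaw]+[np.abs(np.diff(h)).max() for h in (hx,hy,hz)]+[.132+.002*np.abs(np.diff(h)).argmax() for h in(hx,hy,hz)])
    b=np.array(best)
    for k in range(3): i=b[:,1+k].argmax(); print("edge",k,b[i][[0,1+k,4+k]])
E
```

```text
handle [ 0.5979762  -0.11744549] [ 0.59744163 -0.1171482 ] 52.98222 53.173705978894574
handle [ 0.60105798 -0.11544511] [ 0.60071462 -0.11212534] 53.78439 52.628489403419785
t
(97, [0.6088, -0.0328], np.float64(84.6), np.float64(81.6))
(92, [0.5302, -0.0662], np.float64(83.2), np.float64(142.8))
(97, [0.52, -0.1506], np.float64(83.8), np.float64(204.0))
(92, [0.5881, -0.2024], np.float64(86.3), np.float64(264.4))
(103, [0.6665, -0.1689], np.float64(87.4), np.float64(323.2))
(84, [0.6767, -0.0841], np.float64(86.5), np.float64(22.0))
s
(94, [0.6113, -0.033], np.float64(84.9), np.float64(79.9))
(124, [0.5332, -0.0657], np.float64(81.1), np.float64(141.3))
(96, [0.5226, -0.1499], np.float64(81.0), np.float64(204.3))
(48, [0.5913, -0.2008], np.float64(84.5), np.float64(266.5))
(74, [0.6691, -0.1677], np.float64(88.8), np.float64(324.8))
(74, [0.6793, -0.0839], np.float64(88.9), np.float64(21.5))
traywalls 660 ((414.98577880859375, -80.44233703613281), (353.8790283203125, 80.29400634765625), 74.6025161743164)
edge 0 [-17.5    31.      0.156]
edge 1 [-18.25   41.      0.154]
edge 2 [-17.75   41.      0.154]
traywalls 614 ((419.4402160644531, -80.48774719238281), (360.172119140625, 103.79032135009766), 79.04141998291016)
edge 0 [-15.     19.      0.158]
edge 1 [-18.     68.      0.156]
edge 2 [-16.75   18.      0.146]
```

Emit:
step_arm:
  motion:
    - [[0.085,0.02,0.028,0.03,0,0,3],[0.085,0.05,0.07,0.06,0,0,6],[0.085,0.08,0.112,0.08,0,0,10],[0.085,0.11,0.154,0.08,0,0,14],[0.085,0.14,0.196,0.08,0,0,18],[0.085,0.17,0.238,0.08,0,0,22],[0.085,0.2,0.28,0.08,0,0,26],[0.085,0.22,0.31,0.08,0,0,30]]

```text
time: 2.2
tool_pos: [0.4511, -0.3227, 0.3335]
tcp_rot: [2.845, 1.331, 0.001]
wrist_force: [0.5, 0.4, 0.9]
width: 0.994
```

```bash
cat > st.py <<'E'
from h import *
from scipy.spatial.transform import Rotation as R
s=read_state(); M=R.from_rotvec(s["tcp_rot"]).as_matrix()
print(round(s["time"],2),"tcp",s["tool_pos"].round(4),"yangle",np.degrees(np.arctan2(M[1,1],M[0,1])).round(2),"z",M[:,2].round(3),"q",s["q"].round(2),"F",s["wrist_force"].round(1),s["torque"].round(2),"w",round(s["width"],3))
E
python3 st.py
```

```text
2.2 tcp [ 0.4511 -0.3227  0.3335] yangle -39.87 z [ 0.001 -0.    -1.   ] q [-0.67 -0.01  1.76  0.    1.39  0.03] F [0.5 0.4 0.9] [-0.02  0.   -0.01] w 0.994
```

Emit:
step_arm:
  motion:
    - [[0.085,0.025,0.035,0,0,0,1],[0.085,0.055,0.077,0,0,0,2],[0.085,0.085,0.119,0,0,0,3],[0.085,0.115,0.16,0,0,0,3],[0.085,0.138,0.192,0,0,0,3],[0.085,0.148,0.206,0,0,0,3],[0.085,0.148,0.206,0,0,0,3],[0.085,0.148,0.206,0,0,0,3]]

```text
time: 3.2
tool_pos: [0.5985, -0.1177, 0.3335]
tcp_rot: [2.81, 1.404, -0.0]
wrist_force: [0.5, -0.2, 0.1]
width: 0.995
```

```bash
python3 st.py
```

```text
3.2 tcp [ 0.5985 -0.1177  0.3335] yangle -36.92 z [ 0.    -0.001 -1.   ] q [-0.23  0.1   1.65 -0.    1.39  0.41] F [ 0.5 -0.2  0.1] [-0.02 -0.05 -0.02] w 0.995
```

Emit:
step_arm:
  motion:
    - [[0.085,0,0,-0.02,0,0,0],[0.085,0,0,-0.04,0,0,0],[0.085,0,0,-0.06,0,0,0],[0.085,0,0,-0.072,0,0,0],[0.085,0,0,-0.075,0,0,0],[0.06,0,0,-0.075,0,0,0],[0.04,0,0,-0.075,0,0,0],[0.03,0,0,-0.075,0,0,0]]
  newtons: 30

```text
time: 4.2
tool_pos: [0.599, -0.1178, 0.2595]
tcp_rot: [2.809, 1.403, 0.002]
wrist_force: [-1.1, 0.2, 0.1]
width: 0.373
```

Emit:
step_arm:
  motion:
    - [[0.022,0,0,0,0,0,0],[0.018,0,0,0,0,0,0],[0.01,0,0,0,0,0,0],[0.01,0,0,0,0,0,0],[0.01,0,0,0,0,0,0],[0.01,0,0,0,0,0,0],[0.01,0,0,0,0,0,0],[0.01,0,0,0,0,0,0]]
  newtons: 30

```text
time: 5.2
tool_pos: [0.5999, -0.1183, 0.2602]
tcp_rot: [2.807, 1.402, 0.004]
wrist_force: [4.5, -2.8, 1.1]
width: 0.209
```

```bash
python3 st.py
```

```text
5.2 tcp [ 0.5999 -0.1183  0.2602] yangle -36.91 z [ 0.004 -0.002 -1.   ] q [-0.23  0.14  1.74 -0.    1.26  0.41] F [ 4.5 -2.8  1.1] [-0.38 -0.48 -0.06] w 0.209
```

Emit:
step_arm:
  motion:
    - [[0.01,0,0,0,0,0,2],[0.01,0,0,0,0,0,6],[0.01,0,0,0,0,0,11],[0.01,0,0,0,0,0,16],[0.01,0,0,0,0,0,21],[0.01,0,0,0,0,0,26],[0.01,0,0,0,0,0,30],[0.01,0,0,0,0,0,32]]

```text
time: 6.2
tool_pos: [0.5992, -0.1181, 0.2602]
tcp_rot: [2.312, 2.125, 0.004]
wrist_force: [-0.5, -1.1, 2.4]
width: 0.206
```

```bash
python3 st.py
```

```text
6.2 tcp [ 0.5992 -0.1181  0.2602] yangle -4.81 z [ 0.003  0.001 -1.   ] q [-0.24  0.14  1.74  0.    1.26 -0.15] F [-0.5 -1.1  2.4] [-0.12  0.14  0.08] w 0.206
```

Emit:
step_arm:
  motion:
    - [[0.01,0,0,0,0,0,2],[0.01,0,0,0,0,0,7],[0.01,0,0,0,0,0,13],[0.01,0,0,0,0,0,20],[0.01,0,0,0,0,0,27],[0.01,0,0,0,0,0,33],[0.01,0,0,0,0,0,38],[0.01,0,0,0,0,0,41]]

```text
time: 7.2
tool_pos: [0.5983, -0.1183, 0.2602]
tcp_rot: [-1.417, -2.802, -0.003]
wrist_force: [-3.4, -2.9, 3.6]
width: 0.202
```

```bash
python3 st.py; python3 - <<'E'
from meas import *
im,d=read_camera("top"); X=cloud("top",d); ims,ds=read_camera("side")
S=cloud("side",ds)
cv2.imwrite("pics/top2.png",np.hstack([cv2.resize(im[100:310,200:420],None,fx=1.8,fy=1.8),cv2.resize(ims[100:310,180:400],None,fx=1.8,fy=1.8)]))
c=np.array([.5984,-.1175])
print(*rims(X,c,157),sep="\n");print(*rims(S,c+[.0027,.0006],157),sep="\n")
for n in("top","side"):print([(w(n,r["xyz"]).round(3),round(r["score"],2)) for r in spot_in(n,"scissors_jar")])
# plinth yaw, initial clear top view: PCA line fits of plinth edges by pixels of table/plinth boundary
T=np.load("top1.npy"); z=T[...,2]; D=T[...,:2]-c
m=(z>.011)&(z<.024)&(np.hypot(D[...,0],D[...,1])<.23); Q=D[m]
t=np.radians(-18);Rm=np.array([[np.cos(t),np.sin(t)],[-np.sin(t),np.cos(t)]]); q=Q@Rm.T
for ax,sg in((0,1),(1,1),(1,-1)):
    o=1-ax; b=[]
    for s in np.arange(-.1,.14,.006):
        k=(np.abs(q[:,o]-s)<.003)&(sg*q[:,ax]<.165)&(sg*q[:,ax]>.12)
        if k.sum()>3:b.append((s,(sg*q[k,ax]).max()))
    b=np.array(b)
    if len(b)<6: continue
    p=np.polyfit(*b.T,1); r=b[:,1]-np.polyval(p,b[:,0]); k=np.abs(r)<.003; p=np.polyfit(*b[k].T,1)
    print("edge",ax,sg,len(b),k.sum(),"slope deg",np.degrees(p[0])*(sg if ax else -sg)*(-1 if ax else 1)*1,p)
E
```

```text
7.2 tcp [ 0.5983 -0.1183  0.2602] yangle 36.34 z [-0.     0.002 -1.   ] q [-0.24  0.14  1.74  0.    1.26 -0.87] F [-3.4 -2.9  3.6] [-0.32  0.3   0.04] w 0.202
(0, [0.5202, -0.0843], np.float64(85.0), np.float64(157.0))
(31, [0.5294, -0.1679], np.float64(85.5), np.float64(216.2))
(28, [0.6081, -0.2029], np.float64(86.0), np.float64(276.5))
(0, [0.6766, -0.1507], np.float64(85.0), np.float64(337.0))
(55, [0.6664, -0.067], np.float64(84.8), np.float64(36.6))
(70, [0.5887, -0.0331], np.float64(85.0), np.float64(96.6))
(91, [0.5225, -0.0831], np.float64(85.5), np.float64(156.7))
(93, [0.5324, -0.167], np.float64(85.0), np.float64(216.1))
(55, [0.6108, -0.2007], np.float64(84.4), np.float64(276.6))
(79, [0.679, -0.1502], np.float64(84.7), np.float64(336.8))
(97, [0.6696, -0.0666], np.float64(84.9), np.float64(36.3))
(89, [0.5915, -0.0326], np.float64(84.9), np.float64(96.5))
[]
[(array([ 0.518, -0.066,  0.117]), 0.96)]
edge 0 1 33 32 slope deg 0.05653221982848345 [-0.00098667  0.15436857]
edge 1 1 40 40 slope deg -0.41912022414983796 [0.00731503 0.15411192]
edge 1 -1 40 40 slope deg -0.7648116743458673 [-0.01334848  0.15411568]
```

View pics/top2.png

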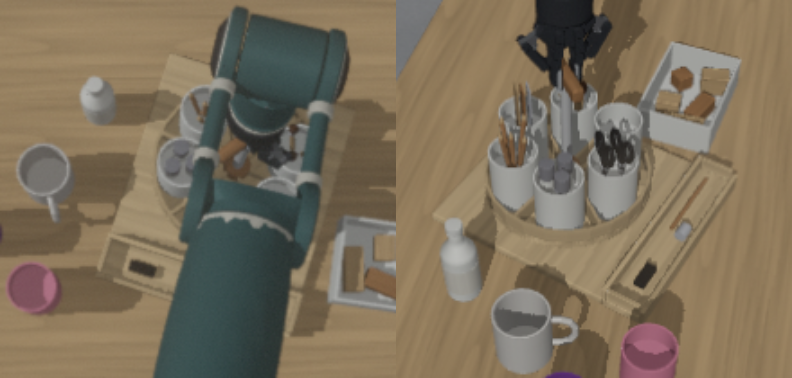

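The side view shows the scissors jar near (612,165), next to the tray and a few degrees short of square. It measures 156.6°, against a front line of about 162.3°.

Emit:
step_arm:
  motion:
    - [[0.01,0,0,0,0,0,1],[0.01,0,0,0,0,0,2.5],[0.01,0,0,0,0,0,4],[0.01,0,0,0,0,0,5.2],[0.01,0,0,0,0,0,5.7],[0.01,0,0,0,0,0,5.7],[0.01,0,0,0,0,0,5.7],[0.01,0,0,0,0,0,5.7]]

```text
time: 8.4
tool_pos: [0.5982, -0.1183, 0.2603]
tcp_rot: [-1.281, -2.867, -0.002]
wrist_force: [-3.7, -3.5, 4.4]
width: 0.208
```

```bash
python3 st.py; python3 - <<'E'
from meas import *
ims,ds=read_camera("side"); S=cloud("side",ds); c=np.array([.6011,-.1169])
cv2.imwrite("pics/side3.png",cv2.resize(ims[80:330,150:430],None,fx=2.5,fy=2.5))
print(*rims(S,c,162),sep="\n")
# plinth yaw from side cam: tray wall tops (z~.042), outer front wall line
T=np.load("top1.npy")
for X in(T,S):
  t=np.radians(-18);Rm=np.array([[np.cos(t),np.sin(t)],[-np.sin(t),np.cos(t)]])
  q=(X[...,:2]-c)@Rm.T; z=X[...,2]
  for lo,hi in((-.24,-.195),(-.175,-.14)):
    k=(z>.036)&(z<.047)&(q[...,0]>lo)&(q[...,0]<hi)&(np.abs(q[...,1])<.14)
    P=q[k]
    if len(P)<20: continue
    for _ in range(4):
        p=np.polyfit(P[:,1],P[:,0],1); r=P[:,0]-np.polyval(p,P[:,1]); P=P[np.abs(r)<max(.003,1.5*r.std())]
    print("wall",len(P),"yaw",-18-np.degrees(p[0]),"x",p[1])
E
```

```text
8.4 tcp [ 0.5982 -0.1183  0.2603] yangle 41.85 z [-0.001  0.002 -1.   ] q [-0.24  0.14  1.74  0.    1.26 -0.97] F [-3.7 -3.5  4.4] [-0.48  0.46  0.03] w 0.208
(93, [0.5203, -0.0902], np.float64(85.1), np.float64(161.7))
(83, [0.5375, -0.1734], np.float64(85.0), np.float64(221.6))
(56, [0.6182, -0.1996], np.float64(84.5), np.float64(281.7))
(73, [0.6817, -0.1425], np.float64(84.6), np.float64(342.4))
(95, [0.6641, -0.0603], np.float64(84.7), np.float64(41.9))
(90, [0.5839, -0.0336], np.float64(85.0), np.float64(101.7))
wall 31 yaw -17.35766067996201 x -0.21958693211606625
wall 206 yaw -17.612891492386343 x -0.15986460845224237
wall 187 yaw -17.752368208714472 x -0.15811318209939323
```

View pics/side3.png

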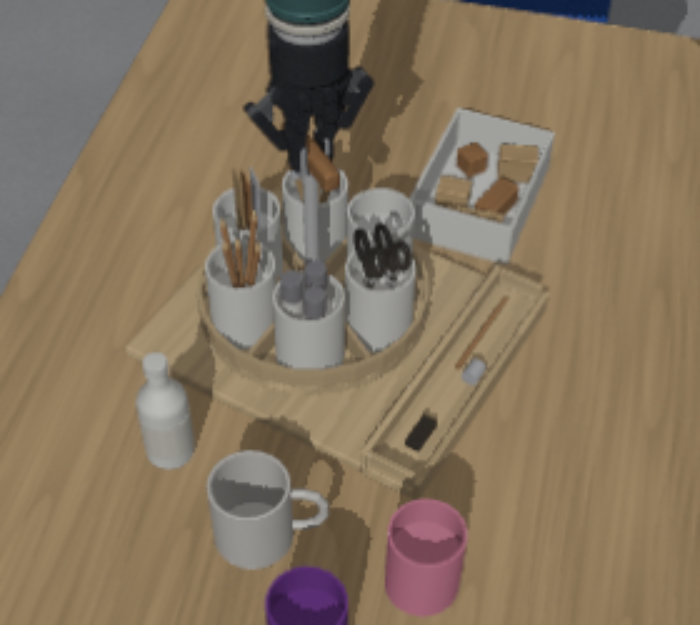

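All six jars stand in place, and the scissors jar at (380,290) faces the tray. It is about 0.5° short, so I'll make one last trim and a steady hold.

Emit:
step_arm:
  motion:
    - [[0.01,0,0,0,0,0,0.4],[0.01,0,0,0,0,0,0.7],[0.01,0,0,0,0,0,0.7],[0.01,0,0,0,0,0,0.7],[0.01,0,0,0,0,0,0.7],[0.01,0,0,0,0,0,0.7],[0.01,0,0,0,0,0,0.7],[0.01,0,0,0,0,0,0.7]]

```text
time: 9.45
tool_pos: [0.5982, -0.1184, 0.2603]
tcp_rot: [-1.263, -2.875, -0.003]
wrist_force: [-3.9, -3.2, 3.5]
width: 0.204
```

```bash
python3 st.py; python3 - <<'E'
from meas import *
ims,ds=read_camera("side"); S=cloud("side",ds)
print(*rims(S,np.array([.6011,-.1169]),162),sep="\n"); print(read_state()["joint_vel"].round(3))
print(finish_job())
E
```

```text
9.45 tcp [ 0.5982 -0.1184  0.2603] yangle 42.55 z [-0.001  0.002 -1.   ] q [-0.24  0.14  1.74  0.    1.26 -0.98] F [-3.9 -3.2  3.5] [-0.5   0.42 -0.03] w 0.204
(84, [0.5197, -0.0909], np.float64(85.5), np.float64(162.3))
(75, [0.5383, -0.1738], np.float64(84.7), np.float64(222.2))
(50, [0.6194, -0.1999], np.float64(85.0), np.float64(282.5))
(79, [0.6821, -0.1415], np.float64(84.6), np.float64(343.1))
(103, [0.6637, -0.0596], np.float64(84.8), np.float64(42.5))
(90, [0.5824, -0.0342], np.float64(84.8), np.float64(102.7))
[ 0.001  0.001 -0.    -0.001  0.001 -0.001]
the job is handed in; nothing more can be done
None
```

I gripped the T-handle across its bar, turned the caddy about 79° counterclockwise, and handed the job in at about 9.5 s with the arm still and holding the handle.

- **Scissors jar:** the last side-camera check put it at 162.3°. The front line is about 162.3°, and my separate estimates of it ranged from about 162.0° to 162.8°.
- **Other jars:** all six measured about 85 mm from the turning axis and 60° apart, so none had left its place.
- **Grip and forces:** the fingers read about 17 mm open on the 18 mm bar. Wrist force was about 6 N, mostly a small sideways push that I left in place.
- **Mug, glue bottle and basket:** they looked undisturbed in the last picture I viewed, taken before the final 0.7° trim.
- **Checks that failed or disagreed:** the top camera could not see the scissors jar at the end because the arm was in the way, so the final angle rests on the side camera alone. The two cameras also differed by about 2–3 mm in position, but agreed on jar angles to about 0.5°.

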